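# Close the slide tray edge first

### The job

Close the open blue slide tray with the heavy metal lid that has the blue handle. Do not drop it on flat: first rest the lid's yellow-striped edge on the tray's wide ledge, close along the raised stop rail, with the opposite edge still about 3 cm up; then, keeping hold of the handle, pivot the lid down about that edge until it lies flat on the tray, square to it, and let go. Leave the lid with the red handle where it is.

Things in the scene. Friction and masses are not known exactly. Their poses are not given: they have to be found in the camera images.
- blue_lid_handle (a point): Centre of the blue handle bar (76 x 14 x 16 mm, long in x) of the lid to use, 22 mm free under it. The lid is a flat aluminium plate 110 x 96 x 8 mm, about 0.65 kg, starting flat on the bench, a yellow stripe on top along its front edge. Point: over the plate's centre, 38 mm above its underside. Axes: x from striped to back edge, y along the striped edge, z up out of the plate.
- blue_lid_edge (a point): Middle of the lower corner of the blue-handled lid's striped front edge: 55 mm from the plate's centre along the lid's -x, at its underside, 38 mm below the handle bar's centre. Same axes as the handle point.
- tray_stop (a point): Blue open tray 122 x 96 mm, fixed; rim 24 mm above the bench. Along the robot's side a stop rail, 8 mm thick, 10 mm above the rim; behind it a ledge 24 mm wide at rim height, an open hollow of 70 mm with glass slides, a far rim 20 mm wide. Point: mid-length, where the rail's inner face meets the ledge. x from rail across the tray, away from the robot; y along the rail; z up. A lid lies on ledge and far rim.
- red_lid_handle (a point): Bystander to leave alone: centre of the red handle bar of another lid, same shape, size and axes as the blue-handled one, lying flat on the bench.

How it is judged:
By the outcome, as a careful person would: the job done as asked, in the order asked, and still so for the second after the job is handed in, with the robot touching nothing.
It also fails if it takes over 35 s, if anything falls off the work surface, if the arm or the gripper's body presses on something with over 40 N, if the wrist force passes 120 N, or if a joint passes its speed limit or range.

### The arm

A 6-joint arm with a two-finger parallel gripper is mounted at the origin on a cart in front of the work surface, level with it; the furniture and walls round the work are solid. World frame = base frame: x ahead of the robot, y to its left, z up, the work surface at z = 0. Lengths are in m, angles in rad, forces in N, time in s.
With the tool pointing down it reaches from about 0.35 to 0.975 m from the base axis. Payload 4.9 kg.
Tool frame: the origin (TCP) lies midway between the tips of the shut fingers; the grasp point (between the pads) lies 19 mm behind it; z points along the fingers, y is the line along which they close (so a half turn about z gives the same grasp; the last joint's range is limited). The gripper opens to 85 mm and grips with 20 to 120 N. Pads are 22 mm wide; open, the fingers measure 114 mm over their backs; the gripper's body (76 mm by 85 mm) begins 54 mm behind the grasp point. The pads swing forward as they close: fully open they stand 13 mm farther back than shut.
Start: joints at [-1.453, 0.053, 1.613, -0, 1.476, -0.119], TCP at [0.147, -0.608, 0.204] pointing down, gripper open.
Joint ranges: [-3.01, 3.01], [-1.01, 2.22], [0.06, 2.58], [-1.02, 4.17], [0.09, 2.62], [-3.14, 3.14]. Speed limits (rad/s): [2.57, 2.57, 3.14, 3.14, 3.14, 3.14].

### API

Orientations are given as a rotation vector (axis times angle).
In Python, from station import ctrl gives the robot as it stands. The module is installed in compiled form; this text tells all that it offers.
- The arm moves only by the shell command python3 -m handwheel 'ROWS' [OPENING] [FORCE]. ROWS is JSON, a list of rows, each a list of 2 entries, a list of its own where there are three numbers: the shift along the tool's x, y, z in cm, then the turn, a rotation vector about the tool's x, y, z in rad. In form: [[[tx, ty, tz], [ax, ay, az]], ...]. A call has 1 to 5 rows; each row is the pose to reach, as a shift and turn from the pose commanded when the call began, along the tool's axes at that moment; what a row does not reach only later rows make up. A row lasts 1/8 s, in which the tool goes at most 62.5 mm and 10.7 degrees, less where a joint would pass 70% of its speed; a pose out of reach is approached as far as the arm can. A call with a gripper value outside its range is refused whole. OPENING is the gripper's target within -1 to 1 (shut at 1, half-way at 0, fully open at -1), set as the call begins (- or left out, the last holds). The fingers move at their own pace and stop on an object; FORCE is the grip in N (left out, the last holds). Time passes only in rows, so rows that repeat a pose let the fingers close. It gives the time, the measured TCP pose, the force, the opening and the grip force at its end, in the units of the state.
- ctrl.get_obs(): the state, without advancing time (a new reading comes with each control period).
- ctrl.get_image(name): name is "scene" or "top"; returns the picture (420x560x3 uint8, blue, green, red); there is no depth.
- ctrl.calibration(name): a dict with "fx", "fy", "cx", "cy" (pixels), "k1" (the pictures are not rectified: a ray, as slopes to the right and down, at radius r is drawn at 1 + k1 r^2 times it, then the intrinsics apply), "R" (3x3) and "t" (3): a world point X has camera coordinates R X + t. Camera axes: x right, y down, z forward; pixel columns grow to the right and rows downward; lengths in m; the calibration is good to about 2 mm. A picture is of the moment at which its call begins. calibration takes no time and is no camera call.
- ctrl.finish_job(): hands the job in; it is judged then, once.
Trained networks look in the newest picture that a camera, given by its name, has taken for a name from the list of things; names that differ only in an ending like _2 or _b are one class to them, and where a whole thing is asked for, a point or a joint stands for the part that bears it (a point fixed in the world has none). Each returns a list of dicts, best first, with "score" (0 to 1); they miss things now and then, are a little off and sometimes report something else, mostly with a low value. They report only what shows in the picture. A call takes as long as a camera call.
- ctrl.look_for(camera, query): "position" ([column, row] in pixels, amid what is visible of it).
- ctrl.landmark_of(camera, query): "position" ([column, row] in pixels: a listed point, or the origin of a listed thing).
The state is a dict: "t": time; "q": joint angles; "dq": joint speeds; "effort": joint torques, N m; "tool_pos": TCP position; "tool_rot": TCP orientation; "contact_force": force on the tool from outside, world axes, zero at the start; "wrist_torque": the same for the moment, N m; "opening": finger opening in m; "grip_force": force on a finger pad.
Only numpy, scipy, OpenCV 4.12 (cv2) and the standard library are available. Lean on these libraries where they do the work, as an engineer would, in place of code of your own. Each camera call takes 0.05 s, during which the arm holds its last target. There are 200 camera calls.

## Working session

There is one attempt and no reset: what is moved stays moved. The work goes in short steps, Python scripts to look and compute and a shell command to move; the robot and the scene stay as the last step left them, time stands still between calls to the robot, and variables do not carry over. Pictures are saved under pics/ and viewed, at most 10 in all, crops included, and the job is handed in when it is done.

```bash
mkdir -p pics; cat > h.py <<'E'
import numpy as np, cv2
from scipy.spatial.transform import Rotation as Ro
from station import ctrl
def ray(cam,p):
    c=ctrl.calibration(cam); K=np.array([[c['fx'],0,c['cx']],[0,c['fy'],c['cy']],[0,0,1.]])
    u=cv2.undistortPoints(np.array([[p]],float),K,np.array([c['k1'],0,0,0.]))[0,0]
    R=np.array(c['R']);t=np.array(c['t']); return -R.T@t, R.T@np.r_[u,1]
def atz(cam,p,z):
    o,d=ray(cam,p); return o+d*(z-o[2])/d[2]
def tri(p1,p2):
    a,d=ray('scene',p1);b,e=ray('top',p2)
    s=np.linalg.lstsq(np.c_[d,-e],b-a,rcond=None)[0]
    x,y=a+s[0]*d,b+s[1]*e; return (x+y)/2,np.linalg.norm(x-y)
def proj(cam,X):
    c=ctrl.calibration(cam);K=np.array([[c['fx'],0,c['cx']],[0,c['fy'],c['cy']],[0,0,1.]])
    return cv2.projectPoints(np.array([X],float),Ro.from_matrix(c['R']).as_rotvec(),np.array(c['t'],float),K,np.array([c['k1'],0,0,0.]))[0][0,0]
E
python3 - <<'E'
from h import *
np.set_printoptions(precision=4,suppress=True)
for c in('scene','top'):
    im=ctrl.get_image(c); cv2.imwrite(f'pics/{c}0.png',im)
Z={'blue_lid_handle':.038,'blue_lid_edge':0,'tray_stop':.024,'red_lid_handle':.038}
for n,z in Z.items():
    r={}
    for c in('scene','top'):
        l=ctrl.landmark_of(c,n); print(n,c,[(np.round(k['position'],1).tolist(),round(k['score'],2)) for k in l[:3]])
        if l: r[c]=l[0]['position']; print('  atz',atz(c,r[c],z))
    if len(r)==2: print('  tri',tri(r['scene'],r['top']))
o=ctrl.get_obs(); print(o['t'],o['tool_pos'],o['tool_rot'],Ro.from_rotvec(o['tool_rot']).as_matrix())
E
```

```text
blue_lid_handle scene [([273.4, 201.8], 0.94)]
  atz [0.5006 0.1832 0.038 ]
blue_lid_handle top []
blue_lid_edge scene []
blue_lid_edge top [([288.6, 220.2], 0.8)]
  atz [0.4379 0.1713 0.    ]
tray_stop scene [([221.6, 306.5], 0.58)]
  atz [0.4451 0.416  0.024 ]
tray_stop top [([175.1, 218.7], 0.72)]
  atz [0.4445 0.4196 0.024 ]
  tri (array([0.4435, 0.4184, 0.0286]), np.float64(0.0010589780681710438))
red_lid_handle scene [([341.4, 143.2], 0.88)]
  atz [ 0.4784 -0.0438  0.038 ]
red_lid_handle top [([382.3, 200.4], 0.77), ([177.7, 220.8], 0.68)]
  atz [ 0.4721 -0.0327  0.038 ]
  tri (array([ 0.4712, -0.0301,  0.0502]), np.float64(0.0017510332645605628))
0.5 [ 0.1466 -0.6075  0.204 ] [-3.1195 -0.3711  0.    ] [[ 0.9721  0.2346 -0.    ]
 [ 0.2346 -0.9721  0.0001]
 [-0.     -0.0001 -1.    ]]
```

View pics/scene0.png

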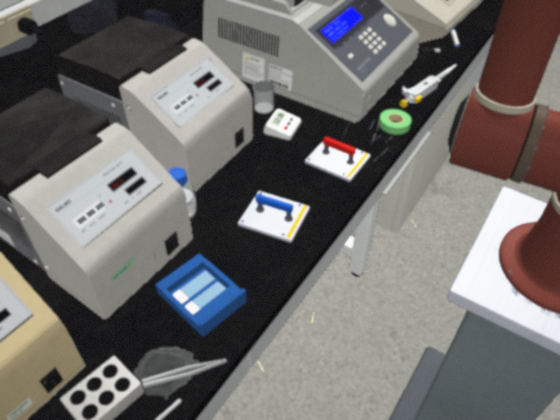

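View pics/top0.png

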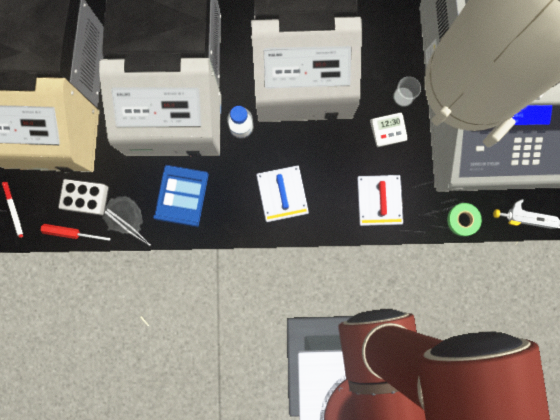

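The scene picture shows the blue-handled lid at about (274,215), the tray at (202,293) and the red-handled lid at (338,157). In the top view the blue handle is at (283,192), the tray at (182,195) and the red lid at (381,200). Next I'll get the yaws.

```bash
python3 - <<'E'
from h import *
np.set_printoptions(precision=4,suppress=True)
im=cv2.imread('pics/top0.png'); hsv=cv2.cvtColor(im,cv2.COLOR_BGR2HSV)
def rect(mask,x0,x1,y0,y1,z,cam='top'):
    m=np.zeros_like(mask);m[y0:y1,x0:x1]=mask[y0:y1,x0:x1]
    c=max(cv2.findContours(cv2.morphologyEx(m,cv2.MORPH_CLOSE,np.ones((5,5))),0,1)[0],key=cv2.contourArea)
    W=np.array([atz(cam,p[0],z)[:2] for p in cv2.convexHull(c)],np.float32)*1000
    r=cv2.minAreaRect(W); return r, cv2.boxPoints(r)
lid=((hsv[...,2]>110)*255).astype(np.uint8)
print('lid',rect(lid,245,320,155,230,.008))
blue=((hsv[...,0]>95)&(hsv[...,0]<125)&(hsv[...,1]>110)&(hsv[...,2]>60)).astype(np.uint8)*255
print('handle',rect(blue,265,305,165,220,.046))
print('tray',rect(blue,145,220,155,235,.024))
s=cv2.imread('pics/scene0.png');hs=cv2.cvtColor(s,cv2.COLOR_BGR2HSV)
b2=((hs[...,0]>95)&(hs[...,0]<125)&(hs[...,1]>110)&(hs[...,2]>60)).astype(np.uint8)*255
print('handle scene',rect(b2,250,300,190,220,.042,'scene'))
a=cv2.resize(im[150:240,140:320],None,fx=4.4,fy=4.4,interpolation=cv2.INTER_CUBIC); cv2.imwrite('pics/crop.png',a[:600,:800])
for y in((.44,.42,.024),(.50,.18,.038)): print(proj('top',y),proj('scene',y))
E
```

```text
lid (((498.05126953125, 184.19483947753906), (112.14775085449219, 98.23245239257812), 10.129443168640137), array([[434.2132, 222.6836],
       [451.4896, 125.9823],
       [561.8893, 145.7061],
       [544.6129, 242.4073]], dtype=float32))
handle (((496.6015930175781, 184.58641052246094), (75.15496063232422, 12.227923393249512), 10.30512809753418), array([[458.5366, 183.8795],
       [460.724 , 171.8488],
       [534.6666, 185.2933],
       [532.4792, 197.324 ]], dtype=float32))
tray (((496.1534729003906, 406.8662109375), (103.7988510131836, 125.81010437011719), 78.43818664550781), array([[424.1229, 368.6276],
       [547.3802, 343.4121],
       [568.1841, 445.1048],
       [444.9268, 470.3203]], dtype=float32))
handle scene (((497.1351013183594, 190.3428497314453), (76.64590454101562, 23.973054885864258), 8.698591232299805), array([[457.4402, 196.3957],
       [461.0658, 172.6984],
       [536.8301, 184.29  ],
       [533.2045, 207.9873]], dtype=float32))
[174.9119 220.7308] [222.5721 309.7563]
[284.0545 189.9224] [274.6013 200.9119]
```

View pics/crop.png

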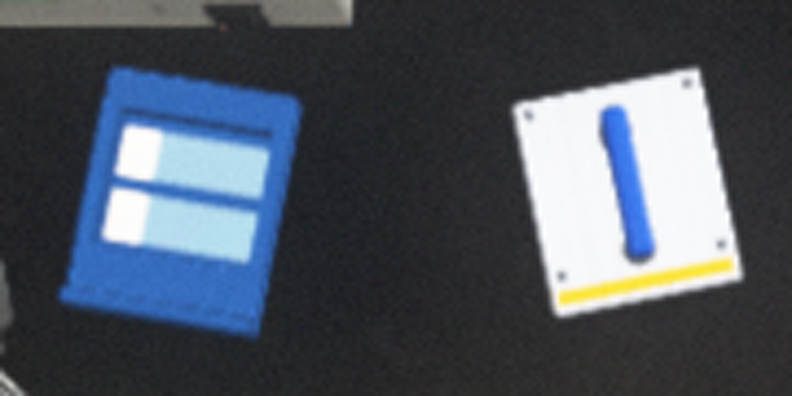

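```bash
python3 -m handwheel '[[[5,-4,0],[0,0,0.01]],[[10,-8,0],[0,0,0.02]],[[15,-12,0],[0,0,0.04]],[[20,-16,0],[0,0,0.06]],[[25,-20,0],[0,0,0.06]]]' -0.3 60
cat >> h.py <<'E'
def go(X,yaw,tilt=0):
    """shift (cm) and turn in tool axes to put TCP at X, tool yaw/tilt (deg; tilt>0 raises the lid's back edge)"""
    o=ctrl.get_obs();R=Ro.from_rotvec(o['tool_rot']);p=np.array(o['tool_pos'])
    T=Ro.from_euler('z',yaw,degrees=True)*Ro.from_euler('y',-tilt,degrees=True)*Ro.from_euler('x',180,degrees=True)
    print('t',round(o['t'],2),'p',np.round(p,4),'shift',np.round(R.inv().apply(np.array(X)-p)*100,2),'turn',np.round((R.inv()*T).as_rotvec(),3))
E
python3 -c "
from h import *
go([.4975,.1845,.12],10.2)"
```

```text
t: 1.12
tool_pos: [0.339, -0.3589, 0.2043]
tool_rot: [3.129, 0.276, 0.001]
contact_force: [0.8, -0.1, 0.3]
opening: 0.0553
grip_force: 0.0
t 1.12 p [ 0.339  -0.3589  0.2043] shift [ 25.13 -50.73   8.4 ] turn [ 0.001 -0.001 -0.002]
```

```bash
python3 -m handwheel '[[[2.7,-5.4,0.4],[0,0,0]],[[5.4,-10.8,0.8],[0,0,0]],[[8.1,-16.2,1.2],[0,0,0]],[[10.8,-21.6,2],[0,0,0]],[[13.5,-27,3],[0,0,0]]]' ; python3 -m handwheel '[[[2.6,-5.3,0.4],[0,0,0]],[[5.2,-10.6,0.8],[0,0,0]],[[7.8,-16,2],[0,0,0]],[[10.4,-21,3.5],[0,0,0]],[[11.6,-23.7,5.4],[0,0,0]]]'
python3 -c "
from h import *
import json
im=ctrl.get_image('scene');cv2.imwrite('pics/s1.png',im[120:270,180:380].repeat(4,0).repeat(4,1))
for c in('scene','top'):
  ctrl.get_image(c)
  for k in ctrl.landmark_of(c,'blue_lid_handle')[:2]: print(c,k['position'],k['score'],atz(c,k['position'],.038))
  print(c,'predicted px',proj(c,(.4975,.1845,.038)))
go([.4975,.1845,.019],10.2)"
```

```text
t: 1.75
tool_pos: [0.424, -0.0692, 0.1745]
tool_rot: [3.128, 0.277, 0.003]
contact_force: [0.5, 0.3, 0.2]
opening: 0.0554
grip_force: 0.0
t: 2.38
tool_pos: [0.4967, 0.1855, 0.1202]
tool_rot: [-3.129, -0.281, -0.003]
contact_force: [0.4, -0.6, 0.5]
opening: 0.0556
grip_force: 0.0
scene [270.6, 201.1] 0.68 [0.50600008 0.18464848 0.038     ]
scene predicted px [274.37627186 202.84112608]
top [282.2, 194.3] 0.61 [0.49049979 0.18424505 0.038     ]
top predicted px [282.00553627 191.11000163]
t 2.62 p [0.4961 0.1822 0.1204] shift [ 0.18 -0.2  10.14] turn [ 0.    -0.    -0.001]
```

View pics/s1.png

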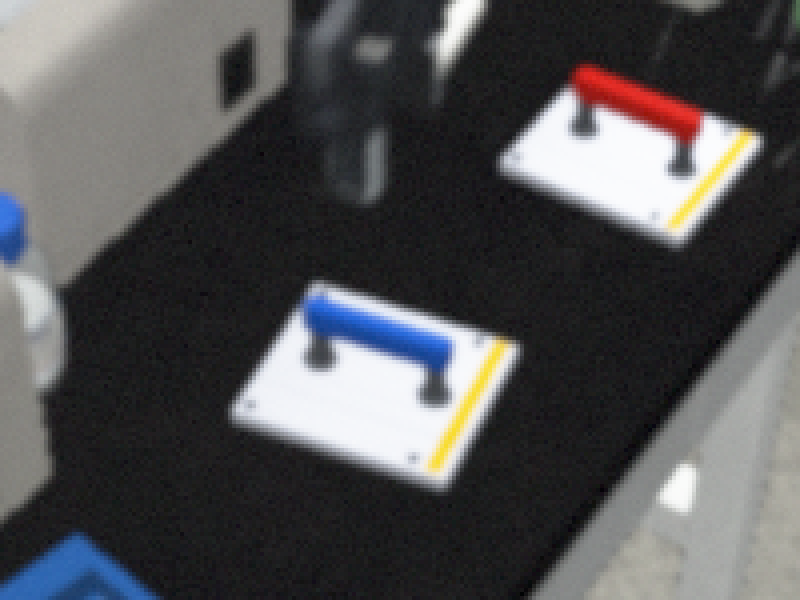

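The crop shows the gripper above and behind the blue lid, with its bar at crop (375,330) free on both sides. I'll descend and close.

```bash
python3 -m handwheel '[[[0.1,-0.2,3],[0,0,0]],[[0.2,-0.2,6],[0,0,0]],[[0.2,-0.2,8],[0,0,0]],[[0.2,-0.2,9.5],[0,0,0]],[[0.2,-0.2,10.1],[0,0,0]]]' ; python3 -m handwheel '[[[0,0,0],[0,0,0]],[[0,0,0],[0,0,0]],[[0,0,0],[0,0,0]],[[0,0,0],[0,0,0]],[[0,0,0],[0,0,0]]]' 1 80
python3 -m handwheel '[[[0,0,0],[0,0,0]],[[0,0,0],[0,0,0]]]'
python3 -c "
from h import *
go([.4975,.1845,.019],10.2)"
```

```text
t: 3.25
tool_pos: [0.4977, 0.1843, 0.0189]
tool_rot: [3.129, 0.276, 0.0]
contact_force: [0.1, 0.2, 0.2]
opening: 0.0555
grip_force: 0.0
t: 3.88
tool_pos: [0.4976, 0.1851, 0.0191]
tool_rot: [-3.129, -0.277, -0.0]
contact_force: [0.2, 0.4, 0.5]
opening: 0.0
grip_force: 0.0
t: 4.12
tool_pos: [0.4975, 0.1851, 0.019]
tool_rot: [-3.129, -0.277, 0.0]
contact_force: [0.7, 0.8, 0.3]
opening: 0.0002
grip_force: 0.0
t 4.12 p [0.4975 0.1851 0.019 ] shift [-0.01  0.05 -0.  ] turn [-0.     0.    -0.001]
```

The fingers shut on nothing, so I'll look.

```bash
python3 -c "
from h import *
im=ctrl.get_image('scene');a=im[140:260,200:360].repeat(5,0).repeat(5,1)
cv2.imwrite('pics/s2.png',a)
t=ctrl.get_image('top');cv2.imwrite('pics/t2.png',t[140:260,210:370].repeat(5,0).repeat(5,1))
p=ctrl.get_obs()['tool_pos'];print(proj('scene',p),proj('top',p))"
```

```text
[274.18141277 209.99595135] [281.77141661 192.49366769]
```

View pics/s2.png

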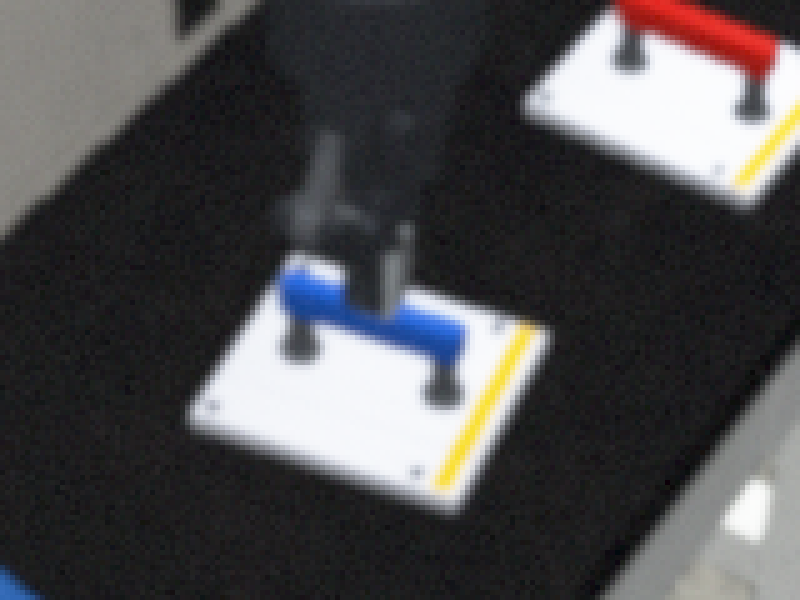

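View pics/t2.png

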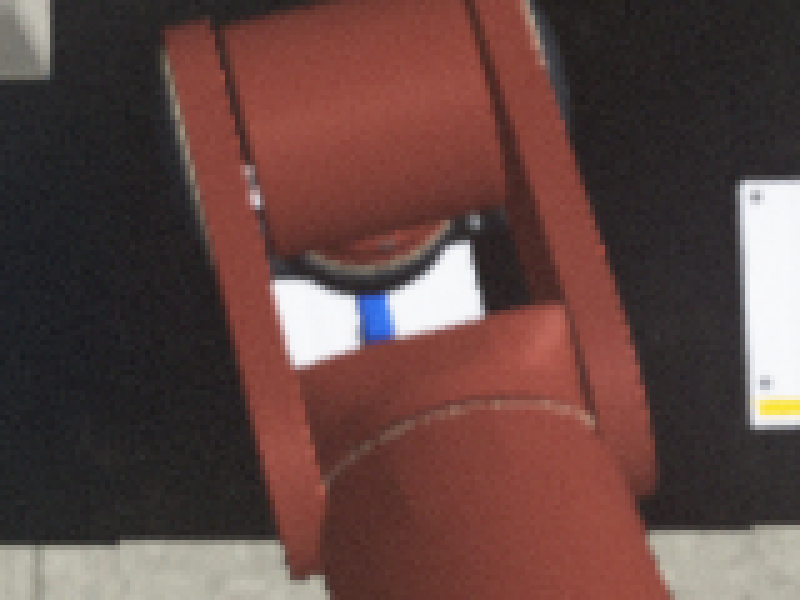

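The scene crop shows the shut fingertips at about px (275,203), over the upper part of the bar. The reported TCP should show at (274,210), so there is a height or position discrepancy to quantify.

```bash
python3 -c "
from h import *
np.set_printoptions(precision=1,suppress=True)
for c in('scene','top'):
  k=ctrl.calibration(c);R=np.array(k['R']);print(c,'cam at',np.round(-R.T@np.array(k['t']),3),k['fx'],k['k1'])
for z in(.019,.03,.046,.055): print(z,proj('scene',(.4975,.185,z)))
L=Ro.from_euler('z',10.2,degrees=True)
for s in(1,-1): print('s1 finger',proj('scene',np.array([.4961,.1822,.125])+L.apply([0,s*.027,0])))
# predicted plate corners, bar ends
P=np.array([.4975,.1845,0])
for q in[(-.055,-.048,.008),(-.055,.048,.008),(.055,-.048,.008),(.055,.048,.008),(-.038,0,.046),(.038,0,.046)]: print(q,proj('scene',P+L.apply(q)),proj('top',P+L.apply(q)))
"
```

```text
scene cam at [0.1 0.8 0.7] 529.3948112101318 -0.07541720974874662
top cam at [0.3 0.2 1.2] 528.8103955220358 -0.11314359006595123
0.019 [274.2 210. ]
0.03 [274.2 206. ]
0.046 [274.2 200. ]
0.055 [274.3 196.6]
s1 finger [269.7 177.4]
s1 finger [281.9 158.8]
(-0.055, -0.048, 0.008) [309.9 205.7] [308.3 213. ]
(-0.055, 0.048, 0.008) [291.3 239.9] [265.7 221.7]
(0.055, -0.048, 0.008) [258.8 189.9] [298.1 165.3]
(0.055, 0.048, 0.008) [237.6 222.1] [256.  173.7]
(-0.038, 0, 0.046) [293.1 205.7] [285.6 207.7]
(0.038, 0, 0.046) [256.  194.1] [278.5 173.5]
```

```bash
python3 -m handwheel '[[[0,0,0],[0,0,0]],[[0,0,0],[0,0,0]],[[0,0,0],[0,0,0]],[[0,0,0],[0,0,0]]]' -0.3; python3 -m handwheel '[[[0,0,0.4],[0,0,0]],[[0,0,0.8],[0,0,0]],[[0,0,1.2],[0,0,0]],[[0,0,1.2],[0,0,0]]]'
python3 -c "
from h import *
im=ctrl.get_image('scene');cv2.imwrite('pics/s3.png',cv2.resize(im[160:250,220:340],None,fx=6.6,fy=6.6,interpolation=cv2.INTER_CUBIC))"
```

```text
t: 4.72
tool_pos: [0.4976, 0.185, 0.019]
tool_rot: [3.129, 0.277, -0.0]
contact_force: [0.7, -0.7, 0.1]
opening: 0.0556
grip_force: 0.0
t: 5.22
tool_pos: [0.4971, 0.1849, 0.0063]
tool_rot: [3.129, 0.277, -0.002]
contact_force: [-0.1, -0.3, 1.3]
opening: 0.0557
grip_force: 0.0
```

View pics/s3.png

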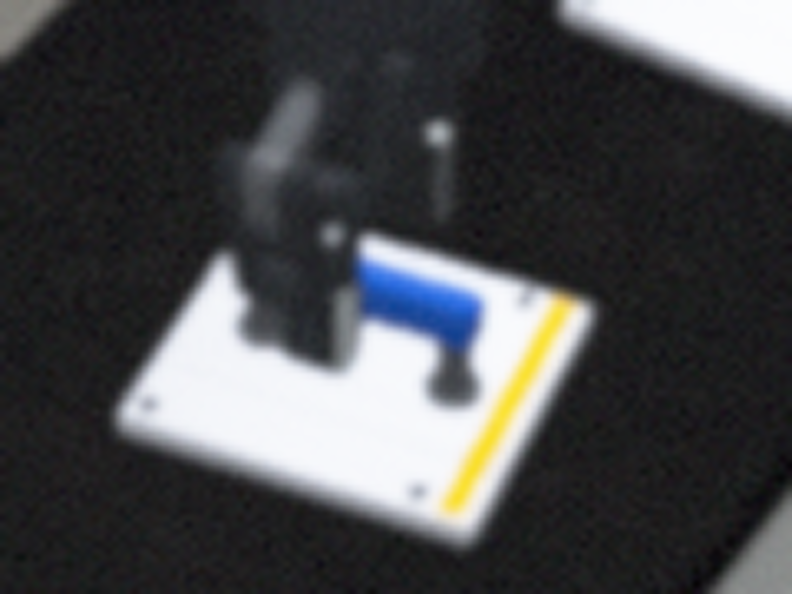

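The crop shows the near finger in front of the bar, with its tip at px (269,216), and the far tip near (286,193). Their midpoint is on the bar laterally, but the tips are roughly 22–27 mm higher than reported, so I need to go about 15 mm deeper and watch the force.

```bash
python3 -m handwheel '[[[0,0,0.5],[0,0,0]],[[0,0,1],[0,0,0]],[[0,0,1.5],[0,0,0]],[[0,0,1.5],[0,0,0]]]'; python3 -m handwheel '[[[0,0,0],[0,0,0]],[[0,0,0],[0,0,0]],[[0,0,0],[0,0,0]],[[0,0,0],[0,0,0]],[[0,0,0],[0,0,0]]]' 1 80
```

```text
t: 5.78
tool_pos: [0.497, 0.1849, -0.0087]
tool_rot: [3.129, 0.277, -0.002]
contact_force: [0.3, -0.7, -0.7]
opening: 0.056
grip_force: 0.0
t: 6.4
tool_pos: [0.4979, 0.1849, -0.0075]
tool_rot: [3.129, 0.278, 0.001]
contact_force: [-1.6, -2.2, 3.4]
opening: 0.0122
grip_force: 79.7
```

```bash
python3 -m handwheel '[[[0,0,-0.5],[0,0,0]],[[0,0,-2],[0,0,0]],[[0,0,-4],[0,0,0]],[[0,0,-6],[0,0,0]],[[0,0,-6],[0,0,0]]]'; 
python3 -c "
from h import *
im=ctrl.get_image('scene');cv2.imwrite('pics/s4.png',cv2.resize(im[130:250,200:360],None,fx=5,fy=5,interpolation=cv2.INTER_CUBIC))
np.set_printoptions(precision=1,suppress=True)
L=Ro.from_euler('z',10.2,degrees=True)
for z in (.055,.06,.065):
  P=np.array([.4975,.1845,z])
  for q in[(-.055,-.048,.008),(-.055,.048,.008),(.055,.048,.008),(-.055,.048,0)]: print(z,q,(proj('scene',P+L.apply(q))-[200,130])*5)
print(ctrl.get_obs()['wrist_torque'])
"
```

```text
t: 7.02
tool_pos: [0.499, 0.1855, 0.0541]
tool_rot: [-3.129, -0.277, -0.007]
contact_force: [-0.4, -0.4, -6.0]
opening: 0.0126
grip_force: 78.5
0.055 (-0.055, -0.048, 0.008) [556.8 276.5]
0.055 (-0.055, 0.048, 0.008) [460.4 447.8]
0.055 (0.055, 0.048, 0.008) [181.1 358.6]
0.055 (-0.055, 0.048, 0) [459.8 463.1]
0.06 (-0.055, -0.048, 0.008) [557.5 266.9]
0.06 (-0.055, 0.048, 0.008) [460.8 438.1]
0.06 (0.055, 0.048, 0.008) [180.4 348.9]
0.06 (-0.055, 0.048, 0) [460.1 453.5]
0.065 (-0.055, -0.048, 0.008) [558.2 257.2]
0.065 (-0.055, 0.048, 0.008) [461.1 428.4]
0.065 (0.055, 0.048, 0.008) [179.8 339.1]
0.065 (-0.055, 0.048, 0) [460.5 443.9]
[-0.  0.  0.]
```

View pics/s4.png

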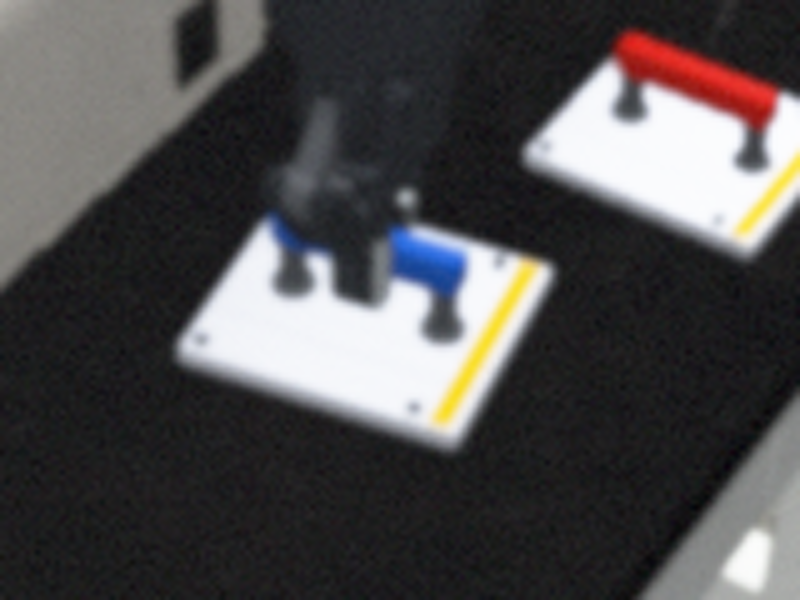

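The crop shows the lid hanging level in the grip. Its right corner is at (553,268) and its bottom corner at (457,450), which fits an underside height of about 60 mm, so underside z = reported z + 7.5 mm. Next I'll refine the tray pose from the saved pictures with a silhouette fit.

```bash
cat > fit.py <<'E'
from h import *
from scipy.optimize import minimize
def hull(cam,P,sh):
    q=np.array([proj(cam,p) for p in P]); m=np.zeros(sh,np.uint8)
    cv2.fillConvexPoly(m,np.round(cv2.convexHull(q.astype(np.float32))[:,0]*16).astype(np.int32),1,shift=4);return m
def mask(im,roi):
    h=cv2.cvtColor(im,cv2.COLOR_BGR2HSV);b=((h[...,0]>93)&(h[...,0]<128)&(h[...,1]>100)&(h[...,2]>50)).astype(np.uint8)
    m=np.zeros_like(b);x0,x1,y0,y1=roi;m[y0:y1,x0:x1]=b[y0:y1,x0:x1]
    c=max(cv2.findContours(m,0,1)[0],key=cv2.contourArea);o=np.zeros_like(b);cv2.fillConvexPoly(o,cv2.convexHull(c),1);return o
Q=[(x,y,z) for x,zz in((-.008,.034),(0,.034),(.114,.024)) for y in(-.048,.048) for z in(0,zz)]
M={'top':mask(cv2.imread('pics/top0.png'),(145,220,155,235)),'scene':mask(cv2.imread('pics/scene0.png'),(145,255,245,340))}
def cost(v,cams):
    P=Ro.from_euler('z',v[2],degrees=True).apply(Q)+[v[0]/1e3,v[1]/1e3,0]
    return sum((hull(c,P,M[c].shape)!=M[c]).sum()/M[c].sum() for c in cams)
for cams in(['top'],['scene'],['top','scene']):
    r=min((minimize(cost,[444+d,418-d,-11.6+d/2],args=(cams,),method='Nelder-Mead',options=dict(initial_simplex=np.array([[444,418,-11.6]]*4)+np.array([[0,0,0],[6,0,0],[0,6,0],[0,0,3]])+d)) for d in(-2,0,2)),key=lambda r:r.fun); print(cams,r.x,r.fun)
E
python3 fit.py
```

```text
Traceback (most recent call last):
  File "fit.py", line 16, in <module>
    r=min((minimize(cost,[444+d,418-d,-11.6+d/2],args=(cams,),method='Nelder-Mead',options=dict(initial_simplex=np.array([[444,418,-11.6]]*4)+np.array([[0,0,0],[6,0,0],[0,6,0],[0,0,3]])+d)) for d in(-2,0,2)),key=lambda r:r.fun); print(cams,r.x,r.fun)
  File "fit.py", line 16, in <genexpr>
    r=min((minimize(cost,[444+d,418-d,-11.6+d/2],args=(cams,),method='Nelder-Mead',options=dict(initial_simplex=np.array([[444,418,-11.6]]*4)+np.array([[0,0,0],[6,0,0],[0,6,0],[0,0,3]])+d)) for d in(-2,0,2)),key=lambda r:r.fun); print(cams,r.x,r.fun)
           ~~~~~~~~^^^^^^^^^^^^^^^^^^^^^^^^^^^^^^^^^^^^^^^^^^^^^^^^^^^^^^^^^^^^^^^^^^^^^^^^^^^^^^^^^^^^^^^^^^^^^^^^^^^^^^^^^^^^^^^^^^^^^^^^^^^^^^^^^^^^^^^^^^^^^^^^^^^^^^^^^^^^^^^^^^^^^^^^^^
  File "fit.py", line 14, in cost
    return sum((hull(c,P,M[c].shape)!=M[c]).sum()/M[c].sum() for c in cams)
  File "fit.py", line 14, in <genexpr>
    return sum((hull(c,P,M[c].shape)!=M[c]).sum()/M[c].sum() for c in cams)
                ~~~~^^^^^^^^^^^^^^^^
  File "fit.py", line 4, in hull
    q=np.array([proj(cam,p) for p in P]); m=np.zeros(sh,np.uint8)
                ~~~~^^^^^^^
  File "h.py", line 15, in proj
    c=ctrl.calibration(cam);K=np.array([[c['fx'],0,c['cx']],[0,c['fy'],c['cy']],[0,0,1.]])
ValueError: time passes only in moves, steps and waits
```

```bash
sed -i "s/^def ray/import functools\n@functools.lru_cache\ndef cal(c): return ctrl.calibration(c)\ndef ray/; s/=ctrl.calibration(cam)/=cal(cam)/" h.py; time python3 fit.py; python3 -c "
from h import *
print(ctrl.get_obs()['t'],ctrl.get_obs()['tool_pos'])"
```

```text
['top'] [445.08551412 418.23416172 -11.08883083] 0.029250457038391225
['scene'] [445.3970387  418.00069924 -10.82753347] 0.025850640742377376
['top', 'scene'] [445.20097503 418.10758175 -10.87457477] 0.05516168616670208
7.075 [0.49792354 0.18521788 0.05264444]
real	0m1.584s
user	0m2.123s
sys	0m0.048s
```

```bash
python3 -c "
from h import *
go([.5076,.4061,.085],-10.9,0)
go([.5076,.4061,.085],-10.9,15.8)"
```

```text
t 7.08 p [0.4979 0.1852 0.0526] shift [  4.84 -21.57  -3.22] turn [-0.001 -0.002  0.367]
t 7.08 p [0.4979 0.1852 0.0526] shift [  4.84 -21.57  -3.22] turn [-0.051  0.271  0.365]
```

```bash
python3 -m handwheel '[[[0.4,-1.5,-2],[0,0,0.02]],[[1.3,-5.5,-3.2],[0,0,0.1]],[[2.5,-11,-3.2],[0,0,0.2]],[[3.7,-16.5,-3.2],[0,0,0.28]],[[4.5,-20,-3.2],[0,0,0.34]]]'; python3 -c "
from h import *
go([.5076,.4061,.085],-10.9,15.8)"
```

```text
t: 7.7
tool_pos: [0.5053, 0.3917, 0.082]
tool_rot: [3.13, -0.257, -0.004]
contact_force: [0.7, -0.8, -6.1]
opening: 0.0128
grip_force: 79.0
t 7.7 p [0.5053 0.3917 0.082 ] shift [-0.01 -1.46 -0.3 ] turn [-0.002  0.278  0.026]
```

```bash
python3 -m handwheel '[[[0,-1,-0.3],[0,0.06,0.02]],[[0,-1.5,-0.3],[0,0.15,0.026]],[[0,-1.5,-0.3],[0,0.23,0.026]],[[0,-1.5,-0.3],[0,0.278,0.026]],[[0,-1.5,-0.3],[0,0.278,0.026]]]'; cat > lid.py <<'E'
from h import *
from scipy.optimize import least_squares
np.set_printoptions(precision=4,suppress=True)
im=ctrl.get_image('scene');cv2.imwrite('pics/now.png',im)
o=ctrl.get_obs();R=Ro.from_rotvec(o['tool_rot']);lx,lz=R.apply([1,0,0]),R.apply([0,0,-1])
print('yaw',np.degrees(np.arctan2(lx[1],lx[0])),'tilt',np.degrees(np.arcsin(lx[2])),'p',o['tool_pos'],'f',o['contact_force'],'open',o['opening'])
# white+yellow mask of the lid in the picture, its corners
u=Ro.from_euler('z',-10.9,degrees=True);S=np.array([.4452,.4181,.024])
for a,w in((.008,0),(-.019,.027)):
    E=o['tool_pos']-.055*lx+a*lz+[0,0,w]; print('edge in tray (mm)',u.inv().apply(E-S)*1000)
E
python3 lid.py; python3 -c "
import cv2
im=cv2.imread('pics/now.png');cv2.imwrite('pics/s5.png',cv2.resize(im[215:335,130:290],None,fx=5,fy=5,interpolation=cv2.INTER_CUBIC))"
```

```text
t: 8.32
tool_pos: [0.5066, 0.404, 0.0842]
tool_rot: [3.074, -0.29, 0.423]
contact_force: [-0.5, -0.2, -5.9]
opening: 0.013
grip_force: 79.3
yaw -10.826543620448756 tilt 15.726071079772888 p [0.5076 0.4041 0.0849] f [ 0.0436  0.5087 -6.1443] open 0.012745420378076903
edge in tray (mm) [ 8.8157 -2.0677 53.7278]
edge in tray (mm) [16.1336 -2.0226 54.7385]
```

View pics/s5.png

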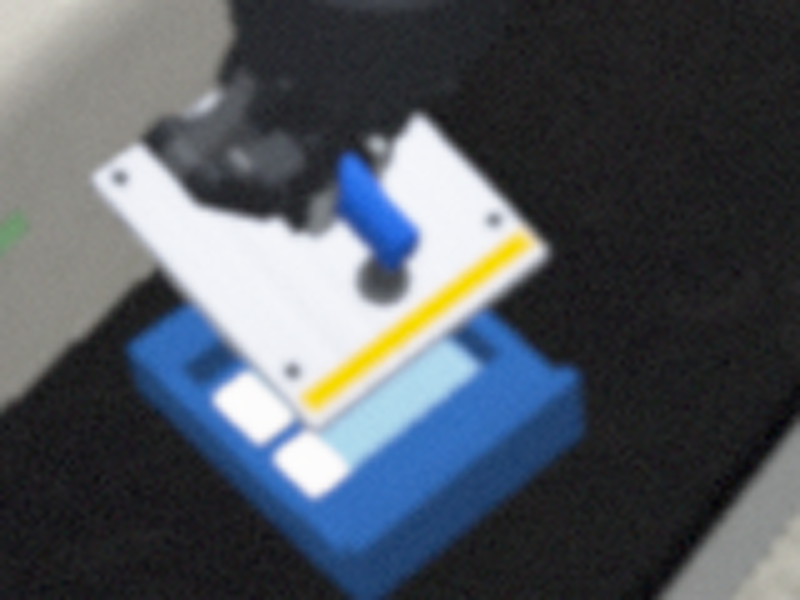

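The crop shows the lid tilted with its back edge up. The front-edge corners are at crop (315,428) and (549,250), above the hollow. I'll compare both offset hypotheses with these corners.

```bash
python3 -c "
from h import *
np.set_printoptions(precision=1,suppress=True)
u=Ro.from_euler('zy',[-10.9,-15.7],degrees=True)
p=np.array([.5076,.4041,.0849])
for n,a,w in(('A',.008,0),('B',-.019,.027)):
  for q in[(-.055,.048,0),(-.055,.048,.008),(-.055,-.048,.008),(.055,.048,.008),(.055,-.048,.008)]:
    X=p+u.apply(np.array(q)+[0,0,a])+[0,0,w]; print(n,q,(proj('scene',X)-[130,215])*5)
"
```

```text
A (-0.055, 0.048, 0) [306.6 432. ]
A (-0.055, 0.048, 0.008) [309.3 420.7]
A (-0.055, -0.048, 0.008) [545.4 248.9]
A (0.055, 0.048, 0.008) [ 83.9 162.6]
A (0.055, -0.048, 0.008) [324.3  12. ]
B (-0.055, 0.048, 0) [287.6 418.7]
B (-0.055, 0.048, 0.008) [290.1 407.4]
B (-0.055, -0.048, 0.008) [526.7 236.8]
B (0.055, 0.048, 0.008) [ 66.1 150.4]
B (0.055, -0.048, 0.008) [306.9   0.9]
```

```bash
cat > tilt.py <<'E'
from h import *
import sys
np.set_printoptions(precision=2,suppress=True)
im=cv2.imread('pics/now.png');hs=cv2.cvtColor(im,cv2.COLOR_BGR2HSV)
o=ctrl.get_obs();R=Ro.from_rotvec(o['tool_rot']);p=np.array(o['tool_pos'])
def corner(d,q): # lid point q, lid pitched back down by d rad about the grasp (bar centre, underside+38 mm)
    Rl=R*Ro.from_euler('x',180,degrees=True)
    return p+Rl.apply([0,0,.046])+(Rl*Ro.from_euler('y',d)).apply(np.array(q)-[0,0,.038])
for d in(0,.03,.06):
    a,b,c=[proj('scene',corner(d,q)) for q in((.055,.048,.008),(-.055,.048,.008),(-.055,-.048,.008))]
    print(d,a,b,c,'slope left',(b-a)[1]/(b-a)[0],'front',(c-b)[1]/(c-b)[0])
# observed top-face outline: bright white top face vs everything (lower-left side)
w=(hs[...,2]>185)&((hs[...,1]<40))
pts=[(np.flatnonzero(w[r,130:290])[0]+130,r) for r in range(255,290) if w[r,130:290].any()]
pts=np.array(pts,float);l=np.polyfit(pts[:,1],pts[:,0],1);res=pts[:,0]-np.polyval(l,pts[:,1]);k=abs(res)<1;l=np.polyfit(pts[k,1],pts[k,0],1)
print('observed left line slope',1/l[0],'x at row 270',np.polyval(l,270),'n',k.sum())
yel=(hs[...,0]>18)&(hs[...,0]<35)&(hs[...,1]>120);y,x=np.nonzero(yel[215:335,130:290]);m=(np.c_[x,y]+[130,215]).astype(np.float32)
v=cv2.fitLine(m,cv2.DIST_L2,0,.01,.01).ravel();print('yellow slope',v[1]/v[0],'ctr',m.mean(0), 'pred ctr d=0,.03,.06:',[proj('scene',corner(d,(-.0485,0,.008))) for d in(0,.03,.06)])
E
python3 tilt.py
```

```text
0 [146.31 248.79] [191.77 300.21] [239.01 264.13] slope left 1.13114571413084 front -0.763696983405698
0.03 [146.68 249.7 ] [192.22 300.2 ] [239.53 264.05] slope left 1.1089222344032021 front -0.7641040716175052
0.06 [147.07 250.62] [192.65 300.16] [240.03 263.94] slope left 1.0867389063456707 front -0.7644580631637857
observed left line slope 1.1445976274446956 x at row 270 165.16694677871163 n 35
yellow slope -0.760854 ctr [212.61 278.98] pred ctr d=0,.03,.06: [array([213.29, 278.66]), array([213.76, 278.66]), array([214.21, 278.64])]
```

The tilt and position match the tool-axis offset model within 1 px. Next is lowering toward the ledge, with a small lateral correction.

```bash
cat > step.py <<'E'
from h import *
import sys
u=Ro.from_euler('z',-10.9,degrees=True);S=np.array([.4452,.4181,.024])
def edge():
    o=ctrl.get_obs();R=Ro.from_rotvec(o['tool_rot']);lx,lz=R.apply([1,0,0]),R.apply([0,0,-1])
    return u.inv().apply(np.array(o['tool_pos'])-.055*lx+.008*lz-S)*1000,o,R,lx
def to(ex,ey,ez,tilt):
    "tool shift/turn putting the lower front corner at tray (ex,ey,ez) mm with tilt deg"
    e,o,R,lx=edge()
    T=u*Ro.from_euler('y',-tilt,degrees=True)*Ro.from_euler('x',180,degrees=True)
    P=S+u.apply(np.array([ex,ey,ez])/1000)+T.apply([.055,0,.008])
    print('to',(ex,ey,ez,tilt),'shift cm',np.round(R.inv().apply(P-o['tool_pos'])*100,2),'turn',np.round((R.inv()*T).as_rotvec(),3))
if __name__=='__main__':
    e,o,R,lx=edge();print('t',round(o['t'],2),'edge',np.round(e,1),'tilt',round(np.degrees(np.arcsin(lx[2])),1),'yaw',round(np.degrees(np.arctan2(lx[1],lx[0])),1),'f',np.round(o['contact_force'],1))
    for a in sys.argv[1:]: to(*map(float,a.split(',')))
E
python3 step.py 4,0,25,16 4,0,6,16
```

```text
t 8.38 edge [ 8.8 -2.1 53.7] tilt 15.7 yaw -10.8 f [ 0.   0.5 -6.1]
to (4.0, 0.0, 25.0, 16.0) shift cm [-1.24 -0.2   2.61] turn [-0.002  0.005  0.001]
to (4.0, 0.0, 6.0, 16.0) shift cm [-1.75 -0.19  4.44] turn [-0.002  0.005  0.001]
```

```bash
python3 -m handwheel '[[[-0.6,-0.1,1.3],[0,0.005,0]],[[-1.24,-0.2,2.6],[0,0.005,0]],[[-1.5,-0.2,3.5],[0,0.005,0]],[[-1.75,-0.2,4.4],[0,0.005,0]],[[-1.75,-0.2,4.4],[0,0.005,0]]]'; python3 step.py 3,0,0,16 3,0,-2,16
```

```text
t: 9.0
tool_pos: [0.5042, 0.407, 0.0384]
tool_rot: [3.073, -0.292, 0.435]
contact_force: [1.1, 0.4, -6.9]
opening: 0.0124
grip_force: 79.2
t 9.0 edge [5.  0.2 6.9] tilt 16.1 yaw -10.9 f [ 1.1  0.4 -6.9]
to (3.0, 0.0, 0.0, 16.0) shift cm [-0.39  0.03  0.61] turn [-0.002 -0.002  0.001]
to (3.0, 0.0, -2.0, 16.0) shift cm [-0.44  0.03  0.81] turn [-0.002 -0.002  0.001]
```

```bash
python3 -m handwheel '[[[-0.2,0,0.2],[0,0,0]],[[-0.3,0,0.4],[0,0,0]],[[-0.3,0,0.4],[0,0,0]]]'; python3 -m handwheel '[[[-0.05,0,0.15],[0,0,0]],[[-0.05,0,0.15],[0,0,0]]]';  python3 step.py; python3 lid.py >/dev/null; python3 tilt.py | tail -1
```

```text
t: 9.38
tool_pos: [0.5031, 0.408, 0.0353]
tool_rot: [3.074, -0.292, 0.438]
contact_force: [-0.8, -0.4, -7.0]
opening: 0.0125
grip_force: 79.2
t: 9.62
tool_pos: [0.503, 0.408, 0.0336]
tool_rot: [3.074, -0.292, 0.438]
contact_force: [-0.3, -0.4, -5.6]
opening: 0.0124
grip_force: 79.2
t 9.62 edge [3.6 1.  1.9] tilt 16.2 yaw -10.9 f [-0.3 -0.4 -5.6]
yellow slope -0.78474575 ctr [215.37 300.57] pred ctr d=0,.03,.06: [array([216.61, 300.9 ]), array([217.07, 300.95]), array([217.52, 300.97])]
```

```bash
python3 -m handwheel '[[[-0.03,0.03,0.15],[0,0,0]],[[-0.03,0.03,0.15],[0,0,0]]]';python3 -m handwheel '[[[-0.03,0.03,0.12],[0,0,0]],[[-0.03,0.03,0.12],[0,0,0]]]';  python3 step.py
```

```text
t: 9.93
tool_pos: [0.503, 0.4076, 0.0319]
tool_rot: [3.074, -0.292, 0.438]
contact_force: [-0.3, -0.4, -6.4]
opening: 0.0125
grip_force: 79.2
t: 10.18
tool_pos: [0.5034, 0.4077, 0.0315]
tool_rot: [3.074, -0.292, 0.439]
contact_force: [-0.4, 0.1, -3.2]
opening: 0.0128
grip_force: 79.8
t 10.18 edge [ 4.1  0.7 -0.2] tilt 16.2 yaw -10.9 f [-0.4  0.1 -3.2]
```

Contact at ledge height: the force went from −6.2 to −3.2 N at z ≈ 0. Now I'll slide gently toward the rail.

```bash
python3 -m handwheel '[[[-0.1,0,-0.01],[0,0,0]],[[-0.2,0.03,-0.03],[0,0,0]],[[-0.2,0.03,-0.03],[0,0,0]]]';python3 -m handwheel '[[[-0.1,0,-0.03],[0,0,0]],[[-0.15,0,-0.04],[0,0,0]],[[-0.15,0,-0.04],[0,0,0]]]';  python3 step.py
```

```text
t: 10.55
tool_pos: [0.5022, 0.408, 0.0317]
tool_rot: [3.075, -0.292, 0.442]
contact_force: [2.7, -0.1, -1.1]
opening: 0.0125
grip_force: 79.8
t: 10.92
tool_pos: [0.5007, 0.4082, 0.0317]
tool_rot: [3.074, -0.292, 0.442]
contact_force: [5.4, -1.4, 0.5]
opening: 0.0127
grip_force: 80.0
t 10.93 edge [ 1.4  0.7 -0.1] tilt 16.3 yaw -10.9 f [ 5.4 -1.4  0.5]
```

```bash
python3 -m handwheel '[[[-0.1,0.03,-0.03],[0,0,0]],[[-0.1,0.03,-0.03],[0,0,0]]]';  python3 step.py; python3 lid.py >/dev/null; python3 tilt.py | tail -1; python3 step.py 0.5,0,0,16 0.5,0,0,10.5 0.5,0,0,5 0.5,0,0,0
```

```text
t: 11.18
tool_pos: [0.5004, 0.4082, 0.032]
tool_rot: [3.075, -0.292, 0.445]
contact_force: [7.0, -0.3, -0.6]
opening: 0.0125
grip_force: 79.8
t 11.18 edge [1.  0.6 0.1] tilt 16.4 yaw -10.9 f [ 7.  -0.3 -0.6]
yellow slope -0.78767467 ctr [216.53 302.11] pred ctr d=0,.03,.06: [array([217.98, 302.43]), array([218.45, 302.48]), array([218.9 , 302.51])]
t 11.22 edge [1.  0.6 0.1] tilt 16.4 yaw -10.9 f [ 6.9 -1.2 -0.6]
to (0.5, 0.0, 0.0, 16.0) shift cm [-0.05  0.07  0.03] turn [-0.006 -0.007  0.   ]
to (0.5, 0.0, 0.0, 10.5) shift cm [-0.16  0.07  0.56] turn [-0.006 -0.103  0.   ]
to (0.5, 0.0, 0.0, 5.0) shift cm [-0.32  0.08  1.07] turn [-0.006 -0.199  0.001]
to (0.5, 0.0, 0.0, 0.0) shift cm [-0.5   0.08  1.52] turn [-0.006 -0.287  0.001]
```

```bash
python3 -m handwheel '[[[-0.08,0.03,-0.03],[0,0,0]],[[-0.15,0.05,-0.04],[0,0,0]],[[-0.15,0.05,-0.04],[0,0,0]]]';  python3 step.py; python3 lid.py >/dev/null; python3 tilt.py | tail -1
```

```text
t: 11.6
tool_pos: [0.4999, 0.4082, 0.0324]
tool_rot: [3.075, -0.292, 0.448]
contact_force: [10.3, -0.3, -2.2]
opening: 0.0124
grip_force: 79.4
t 11.6 edge [0.6 0.5 0.4] tilt 16.6 yaw -10.9 f [10.3 -0.3 -2.2]
yellow slope -0.78728324 ctr [216.82 301.97] pred ctr d=0,.03,.06: [array([218.19, 302.44]), array([218.66, 302.49]), array([219.12, 302.52])]
```

Pushing further raised fx to 10 N without movement, so the edge is on the ledge against the rail. Next I'll ease off most of the push and pivot halfway.

```bash
python3 -m handwheel '[[[0.15,0,0.1],[0,-0.02,0]],[[0.2,0,0.27],[0,-0.05,0]],[[0.17,0,0.4],[0,-0.073,0]],[[0.15,0,0.53],[0,-0.096,0]],[[0.08,0,0.77],[0,-0.14,0]]]';  python3 step.py; python3 step.py 1,0,0,5 1,0,0,0
```

```text
t: 12.28
tool_pos: [0.5001, 0.4077, 0.024]
tool_rot: [3.112, -0.295, 0.223]
contact_force: [3.7, 1.6, -0.0]
opening: 0.0125
grip_force: 80.0
t 12.28 edge [0.3 0.1 0.1] tilt 8.2 yaw -10.8 f [ 3.7  1.6 -0. ]
t 12.28 edge [0.3 0.1 0.1] tilt 8.2 yaw -10.8 f [ 3.7  1.6 -0. ]
to (1.0, 0.0, 0.0, 5.0) shift cm [0.02 0.02 0.32] turn [-0.005 -0.055  0.001]
to (1.0, 0.0, 0.0, 0.0) shift cm [-0.1   0.02  0.79] turn [-0.005 -0.142  0.001]
```

```bash
python3 -m handwheel '[[[0.03,0,0.16],[0,-0.028,0]],[[0.02,0,0.32],[0,-0.055,0]],[[0,0,0.48],[0,-0.085,0]],[[-0.04,0,0.65],[0,-0.115,0]],[[-0.08,0,0.8],[0,-0.143,0]]]'; python3 -m handwheel '[[[0,0,0],[0,0,0]],[[0,0,0],[0,0,0]]]'; python3 step.py 0.5,0,0,0
```

```text
t: 12.9
tool_pos: [0.4992, 0.4077, 0.0165]
tool_rot: [-3.123, 0.296, 0.006]
contact_force: [-7.7, 2.8, 15.0]
opening: 0.0125
grip_force: 82.3
t: 13.15
tool_pos: [0.4994, 0.4075, 0.0165]
tool_rot: [-3.124, 0.296, 0.003]
contact_force: [-3.4, 2.8, 8.5]
opening: 0.0127
grip_force: 81.4
t 13.15 edge [ 0.3 -0.2  0.6] tilt -0.1 yaw -10.8 f [-3.4  2.8  8.5]
to (0.5, 0.0, 0.0, 0.0) shift cm [ 0.03 -0.01  0.05] turn [-0.004  0.003  0.001]
```

The lid is flat against the rail. I'll ease the preload and check with the last picture before letting go.

```bash
python3 -m handwheel '[[[0.05,0,-0.08],[0,0,0]],[[0.08,0,-0.15],[0,0,0]],[[0.08,0,-0.15],[0,0,0]]]'; python3 step.py; python3 -m handwheel '[[[0,0,0],[0,0,0]],[[0,0,0],[0,0,0]],[[0,0,0],[0,0,0]],[[0,0,0],[0,0,0]]]' -0.3; python3 -m handwheel '[[[0,0,-1],[0,0,0]],[[0,0,-4],[0,0,0]],[[0,0,-8],[0,0,0]],[[0,0,-13],[0,0,0]],[[0,0,-16],[0,0,0]]]'; python3 -m handwheel '[[[0,5,0],[0,0,0]],[[0,10,0],[0,0,0]],[[0,15,0],[0,0,0]],[[0,20,0],[0,0,0]],[[0,23,0],[0,0,0]]]'; python3 - <<'E'
from h import *
np.set_printoptions(precision=1,suppress=True)
s=ctrl.get_image('scene');t=ctrl.get_image('top')
cv2.imwrite('pics/end.png',np.hstack([cv2.resize(x,None,fx=4,fy=4,interpolation=cv2.INTER_CUBIC) for x in(s[225:345,140:240],t[140:260,130:230])])); cv2.imwrite('pics/endtop.png',t)
h=cv2.cvtColor(t,cv2.COLOR_BGR2HSV);m=np.zeros(h.shape[:2],np.uint8);w=((h[...,2]>150)&(h[...,1]<60))|((h[...,0]>18)&(h[...,0]<35)&(h[...,1]>120))
m[150:240,140:230]=w[150:240,140:230]
c=max(cv2.findContours(cv2.morphologyEx(m,3,np.ones((5,5))),0,1)[0],key=cv2.contourArea)
W=np.array([atz('top',p[0],.032)[:2] for p in c])-[.4452,.4181]
W=(Ro.from_euler('z',10.9,degrees=True).apply(np.c_[W,0*W[:,0]])[:,:2]*1000).astype(np.float32)
print('lid rect in tray frame',cv2.minAreaRect(W))
for x in(0,110):
  for y in(-48,48): print(x,y,proj('scene',Ro.from_euler('z',-10.9,degrees=True).apply([x/1e3,y/1e3,.032])+[.4452,.4181,0]))
E
```

```text
t: 13.52
tool_pos: [0.4995, 0.407, 0.0165]
tool_rot: [-3.124, 0.295, 0.005]
contact_force: [-3.7, 5.0, 3.8]
opening: 0.0125
grip_force: 80.6
t 13.53 edge [ 0.4 -0.7  0.7] tilt -0.2 yaw -10.8 f [-3.7  5.   3.8]
t: 14.02
tool_pos: [0.5009, 0.4065, 0.0166]
tool_rot: [-3.125, 0.296, 0.0]
contact_force: [-0.3, -0.7, 0.3]
opening: 0.0553
grip_force: 0.0
t: 14.65
tool_pos: [0.5019, 0.4069, 0.1814]
tool_rot: [-3.121, 0.295, -0.007]
contact_force: [-0.0, 0.2, -0.1]
opening: 0.0558
grip_force: 0.0
t: 15.28
tool_pos: [0.4573, 0.1785, 0.177]
tool_rot: [-3.124, 0.298, -0.003]
contact_force: [-0.3, -0.1, 0.4]
opening: 0.0552
grip_force: 0.0
lid rect in tray frame ((56.28596115112305, -1.6982078552246094), (111.51217651367188, 97.08171081542969), 0.09715483337640762)
0 -48 [242.3 287.2]
0 48 [197.2 323. ]
110 -48 [199.4 250.6]
110 48 [154.8 282.3]
```

View pics/end.png

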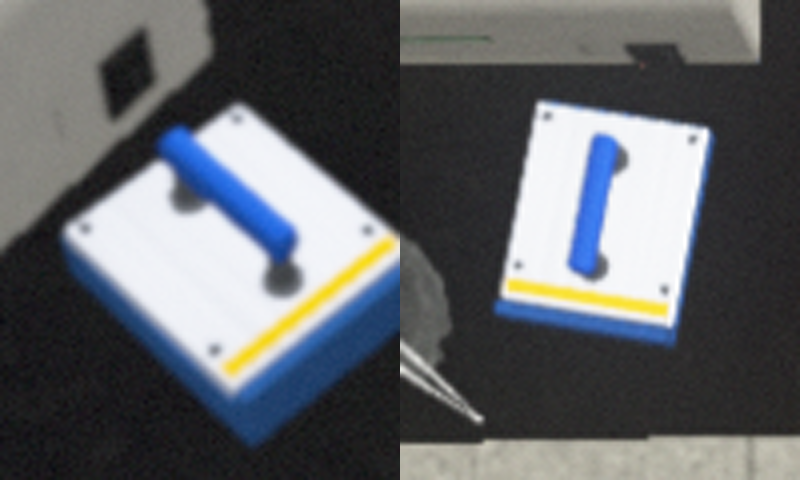

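The lid lies flat on the tray, with its striped edge along the rail at crop (310,310) in the scene half and (588,300) in the top half. It is square to 0.1° and within 2 mm sideways, and the gripper is clear.

```bash
python3 -c "
from station import ctrl
print(ctrl.finish_job())"
```

```text
the job is handed in; nothing more can be done
None
```

The blue-handled lid lies flat and square on the tray (0.1° off, about 2 mm to one side), pivoted down about its striped edge against the rail and let go. The job was handed in at about 15.4 s; the first grasp closed above the bar on nothing and had to be redone deeper, and the red-handled lid was not touched.

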